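# Find the full screw tin in the sloped rack

## Task

Three of the four screw tins in the sloped rack are nearly empty and one is full: heft them to find the full one, putting each light tin back in its own bay as it stood. Stand the full tin upright on the floor of the empty compartment of the fixings tray, setting it down without dropping or banging it, and let go; leave the glue bottle, clamp, mallet and offcut where they are.

Things in the scene. Friction and masses are not known exactly. Their poses are not given: they have to be found in the camera images.
- tin_a_mid (a point): centre (half-way up) of one of four look-alike closed tinplate tins, 60 mm thick (x) x 86 wide (y) x 100 tall (z, base to lid; fixed lid = top 15 mm). Starts in a rack bay, its z leaning 25 deg from vertical to the rack's -x, away from the robot. Any one of the four is full: 0.6-0.85 kg; the others 0.18-0.3 kg. Contents may shift a few mm inside. Stiff and strong: takes a 40 N grip across the 60 mm
- tin_b_mid (a point): centre (half-way up) of one of four look-alike closed tinplate tins, 60 mm thick (x) x 86 wide (y) x 100 tall (z, base to lid; fixed lid = top 15 mm). Starts in a rack bay, its z leaning 25 deg from vertical to the rack's -x, away from the robot. Any one of the four is full: 0.6-0.85 kg; the others 0.18-0.3 kg. Contents may shift a few mm inside. Stiff and strong: takes a 40 N grip across the 60 mm
- tin_c_mid (a point): centre (half-way up) of one of four look-alike closed tinplate tins, 60 mm thick (x) x 86 wide (y) x 100 tall (z, base to lid; fixed lid = top 15 mm). Starts in a rack bay, its z leaning 25 deg from vertical to the rack's -x, away from the robot. Any one of the four is full: 0.6-0.85 kg; the others 0.18-0.3 kg. Contents may shift a few mm inside. Stiff and strong: takes a 40 N grip across the 60 mm
- tin_d_mid (a point): centre (half-way up) of one of four look-alike closed tinplate tins, 60 mm thick (x) x 86 wide (y) x 100 tall (z, base to lid; fixed lid = top 15 mm). Starts in a rack bay, its z leaning 25 deg from vertical to the rack's -x, away from the robot. Any one of the four is full: 0.6-0.85 kg; the others 0.18-0.3 kg. Contents may shift a few mm inside. Stiff and strong: takes a 40 N grip across the 60 mm
- rack: sloped plywood tin rack, fixed, 416 mm wide (y), 130 deep (x). Its low front (-x) faces the far side of the bench, away from the robot. Origin: on the bench under the middle of the bay row; z up. Four bays along y, centres at -147, -49, 49, 147 mm, each 92 mm wide between dividers 34 mm high, so no finger fits beside a tin's 86 mm width; its front and back faces are free. End cheeks 46 mm above the floor
- rack_row (a point): middle of the bay row on the rack's sloping floor, 50 mm above the rack's origin, with the rack's (level) axes. The floor is tipped 25 deg, low edge to -x, so tin lids lean to -x. The tins' bases stand centred 2 mm up-slope of this row. Measured square to the floor: front lip 22 mm high, 4 mm before the tins; rear rail 26 mm high, 35 mm behind them
- tray: open plywood fixings tray, fixed to the bench, 150 mm (its x) x 270 mm (its y), rim 50 mm above the bench, two compartments parted by a 44 mm high divider at y = -30 mm. The -y one is full of 12 mm wooden dowels, the +y one is empty. Origin: middle of its underside; z up
- tray_bay (a point): middle of the floor of the tray's empty compartment (132 mm along x, 152 mm along y, floor 6 mm above the bench, walls 44 mm high inside), with the tray's axes; z up
- glue: bystander: white glue bottle, 64 mm diameter, 170 mm tall, standing on the bench beyond the tray. Origin: middle of its base
- clamp: bystander: steel F-clamp with red handle lying flat, about 270 mm long (its x), 105 mm wide, 30 mm high. Origin: about the middle of its bar, on the bench
- mallet: bystander: wooden joiner's mallet lying on the bench left of the rack, 300 mm long (its x), head 60 x 110 x 70 mm at +x 130 mm. Origin: on the bench, on the handle's line
- offcut: bystander: pale wood offcut lying flat between robot, rack and tray, 70 x 160 x 22 mm. Origin: middle of its underside

How it is judged:
By the outcome, as a careful person would: the job done as asked, in the order asked, and still so for the second after the job is handed in, with the robot touching nothing.
It also fails if it takes over 72 s, if anything falls off the work surface, if the arm or the gripper's body presses on something with over 40 N, if the wrist force passes 120 N, or if a joint passes its speed limit or range.

## Robot

A 7-joint arm with a two-finger parallel gripper is mounted at the origin on the work surface. World frame = base frame: x ahead of the robot, y to its left, z up, the work surface at z = 0. Lengths are in m, angles in degrees, forces in N, time in s.
With the tool pointing down it reaches from about 0.4 to 0.85 m from the base axis. Payload 4.5 kg.
Tool frame: the origin (TCP) lies midway between the tips of the shut fingers; the grasp point (between the pads) lies manip.tcp_to_grasp behind it (manip.tcp_to_grasp is the distance from the TCP to the grasp point, in m); z points along the fingers, x is the direction in which the jaws open and shut, and the axes are right-handed (so a half turn about z gives the same grasp; the last joint's range is limited). The gripper opens to 85 mm and grips with 20 to 120 N. Pads are 22 mm wide; open, the fingers measure 114 mm over their backs; the gripper's body (76 mm by 85 mm) begins 54 mm behind the grasp point. The pads swing forward as they close: fully open they stand 13 mm farther back than shut.
Start: joints at [-71.746, 39.483, -11.15, 89.685, 9.013, 51.709, -12.324], TCP at [0.176, 0.6, 0.231] pointing down, gripper open.
Joint ranges: [-172.22, 172.22], [-26.19, 119.32], [-84.43, 86.54], [7.71, 146.69], [-57.33, 237.33], [2.42, 119.75], [-152.13, 152.13]. Speed limits (degrees/s): [147.25, 147.25, 180, 180, 180, 180, 180].

## Interface

Orientations are given as a 3x3 rotation matrix whose columns are the frame's x, y, z axes.
In Python, from cell import manip gives the robot as it stands.
- The arm moves only by the shell command python3 -m handwheel 'ROWS'. ROWS is JSON, one flat list of numbers, 5 for each row, row after row: the shift along the world's x, y, z in units of 30 mm (1.0 is 30 mm), then the turn about the world's z in units of 6 degrees (1.0 is 6 degrees), then the finger opening in mm, from 0 to 85.4. A call has 1 to 12 rows; each row shifts and turns the commanded pose from where the row before left it; what a row does not reach is not made up. A row lasts 1/10 s, in which the tool goes at most 50 mm and 8.59 degrees, less where a joint would pass 70% of its speed; a pose out of reach is approached as far as the arm can. A call is refused whole if a number of a shift passes 1 or a number of a turn 1, either way. A call with a gripper value outside its range is refused whole. The fingers move at their own pace and stop on an object; the grip force is fixed at half the most. Time passes only in rows, so rows that do not move let the fingers close. It gives the time, the measured TCP pose, the force and the opening at its end, in the units of the state.
- manip.observe(): the state, without advancing time (a new reading comes with each control period).
- manip.grab_frame(name): name is "side" or "top" or "wrist"; returns the picture (384x512x3 uint8, red, green, blue); there is no depth.
- manip.camera_info(name): a dict with "mtx" (3x3 intrinsics, pixels), "eye" and "orientation" of the camera in the world. Camera axes: x right, y up, looking along -z (the intrinsics and any distortion apply to the point x, -y, -z); pixel columns grow to the right and rows downward; lengths in m; the calibration is good to about 2 mm. A picture is of the moment at which its call begins: read the wrist's pose just before it. camera_info takes no time and is no camera call; for the wrist camera it gives the pose at the moment of the call.
- manip.hand_in(): hands the job in, once; it reports no verdict.
The state is a dict: "time_s": time; "qpos": joint angles; "qd": joint speeds; "joint_torque": joint torques, N m; "position": TCP position; "ee_rot": TCP orientation; "force": force on the tool from outside, world axes, zero at the start; "moment": the same for the moment, N m; "gripper_width": finger opening in m.
Only numpy, scipy, OpenCV 4.12 (cv2) and the standard library are available. Lean on these libraries where they do the work, as an engineer would, in place of code of your own. Each camera call takes 0.05 s, during which the arm holds its last target.

## Working session

There is one attempt and no reset: what is moved stays moved. The work goes in short steps, Python scripts to look and compute and a shell command to move; the robot and the scene stay as the last step left them, time stands still between calls to the robot, and variables do not carry over. Pictures are saved under pics/ and viewed, and the job is handed in when it is done.

```bash
ls; mkdir -p pics; python3 - <<'E'
from cell import manip
import cv2, numpy as np
s=manip.observe()
print(s['time_s'],s['position'],s['force'],s['gripper_width'],manip.tcp_to_grasp)
print(np.round(s['ee_rot'],3))
for n in ['side','top','wrist']:
    i=manip.camera_info(n); print(n,np.round(i['mtx'],1).tolist(),np.round(i['eye'],3),np.round(i['orientation'],3).tolist(),[k for k in i])
    cv2.imwrite(f'pics/{n}0.png',manip.grab_frame(n)[:,:,::-1])
E
```

```text
pics
0.0 [0.17544818 0.59918037 0.23045647] [ 0.15508332 -0.74411071 -0.26994381] 0.08527090357619732 0.0187
[[ 0.281  0.96  -0.   ]
 [ 0.96  -0.281 -0.002]
 [-0.002  0.    -1.   ]]
side [[488.8, 0.0, 257.0], [0.0, 488.8, 196.7], [0.0, 0.0, 1.0]] [-0.114 -0.82   0.808] [[0.791, 0.346, -0.505], [-0.612, 0.437, -0.66], [-0.008, 0.831, 0.557]] ['mtx', 'eye', 'orientation']
top [[467.4, 0.0, 253.9], [0.0, 467.4, 189.2], [0.0, 0.0, 1.0]] [0.303 0.081 1.696] [[-0.025, 0.991, -0.132], [-1.0, -0.023, 0.016], [0.013, 0.132, 0.991]] ['mtx', 'eye', 'orientation']
wrist [[271.2, 0.0, 253.6], [0.0, 271.2, 190.8], [0.0, 0.0, 1.0]] [0.104 0.622 0.374] [[0.281, -0.917, -0.283], [0.96, 0.268, 0.084], [-0.002, -0.295, 0.955]] ['mtx', 'eye', 'orientation']
```

View pics/side0.png

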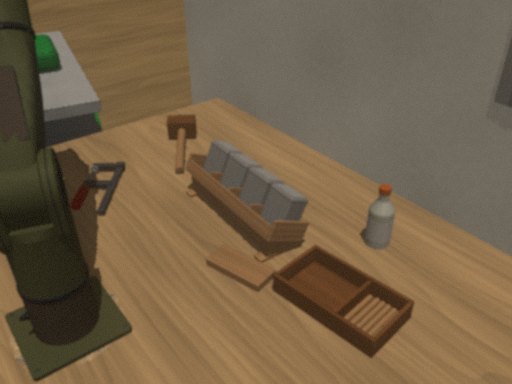

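View pics/top0.png

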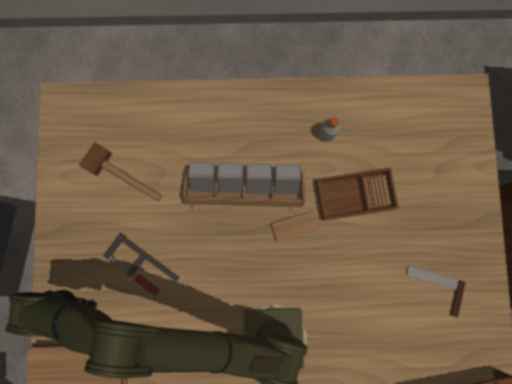

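View pics/wrist0.png

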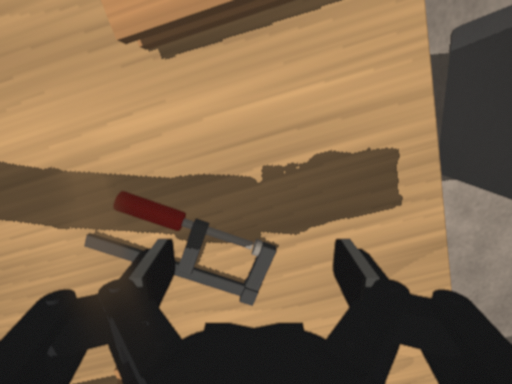

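The side view shows the rack with four leaning tins at pixels x 187–305, the tray at (340,300) and the offcut at (240,265). In the top view the rack is at (243,185) and the tray at (355,194), with its empty part on the left. I'll enlarge the crops to measure them.

```bash
python3 - <<'E'
import cv2
def crop(n,x0,y0,x1,y1,k,out):
    im=cv2.imread(n)[y0:y1,x0:x1]
    im=cv2.resize(im,None,fx=k,fy=k,interpolation=cv2.INTER_CUBIC)
    for x in range((x0+9)//10*10,x1,10):
        cv2.line(im,((x-x0)*k,0),((x-x0)*k,6 if x%50 else 16),(0,255,255),1)
        if x%20==0: cv2.putText(im,str(x),((x-x0)*k-8,18),0,0.35,(255,255,255),1)
    for y in range((y0+9)//10*10,y1,10):
        cv2.line(im,(0,(y-y0)*k),(6,(y-y0)*k),(0,255,255),1); cv2.putText(im,str(y),(8,(y-y0)*k+4),0,0.35,(255,255,255),1)
    cv2.imwrite(out,im)
crop('pics/top0.png',170,150,310,215,5,'pics/top_rack.png')
crop('pics/top0.png',265,110,405,245,5,'pics/top_tray.png')
crop('pics/side0.png',180,135,310,250,6,'pics/side_rack.png')
crop('pics/side0.png',265,240,415,355,5,'pics/side_tray.png')
E
```

```text
(no output)
```

View pics/top_rack.png

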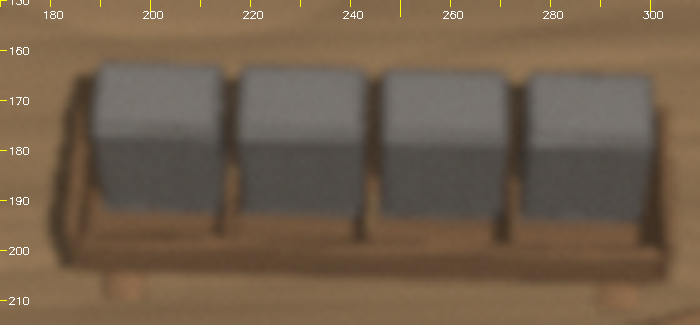

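View pics/top_tray.png

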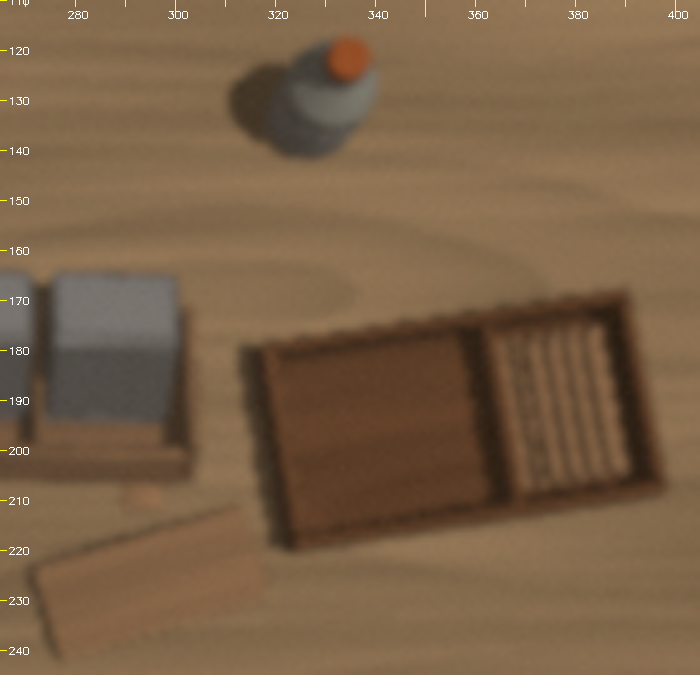

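View pics/side_rack.png

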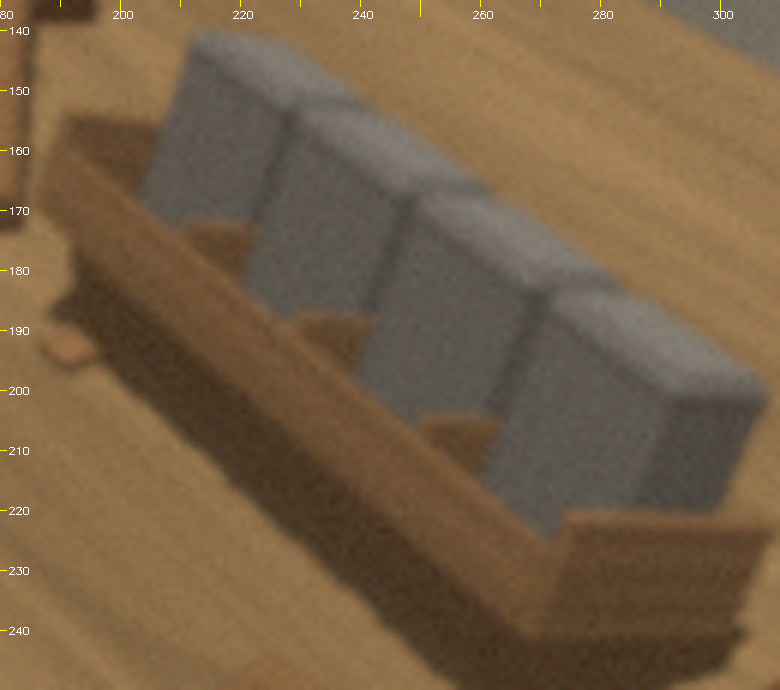

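View pics/side_tray.png

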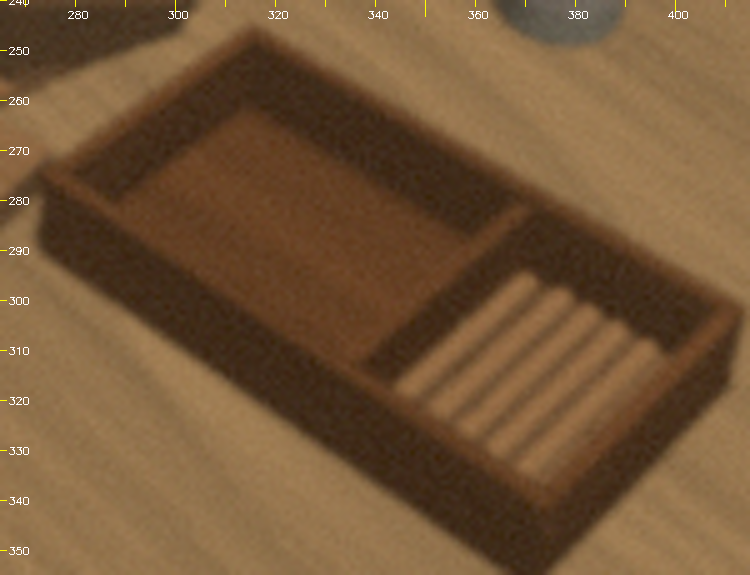

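```bash
cat > h.py <<'E'
import numpy as np
from scipy.optimize import least_squares
T=np.radians(25)
CAM={'side':([[488.8,0,257.0],[0,488.8,196.7],[0,0,1]],None,None)}
def proj(i,P):
    P=np.atleast_2d(P); R=np.array(i['orientation']); c=(P-np.array(i['eye']))@R
    m=np.array(i['mtx']); X=np.stack([c[:,0],-c[:,1],-c[:,2]],1)@m.T
    return X[:,:2]/X[:,2:]
def tin(y,s,h,dy):  # rack frame, mm
    s=s+2
    return [(s*np.cos(T)-h*np.sin(T))/1e3,(y+dy)/1e3,(50+s*np.sin(T)+h*np.cos(T))/1e3]
def w(p,P):
    P=np.atleast_2d(P);c,s=np.cos(p[2]),np.sin(p[2])
    return np.stack([p[0]+c*P[:,0]-s*P[:,1],p[1]+s*P[:,0]+c*P[:,1],P[:,2]+(p[3] if len(p)>3 else 0)],1)
E
python3 - <<'E'
from h import *
from cell import manip
ti,si=manip.camera_info('top'),manip.camera_info('side')
# rack : yaw~180; image-left tin rack y=-147, image left side = rack -y
C=[('t',tin(-147,-30,100,-43),(189.5,162.5)),('t',tin(-147,-30,100,43),(214,163)),
('t',tin(-147,30,100,-43),(189,177.5)),('t',tin(-147,30,100,43),(214,178)),
('t',tin(-147,30,0,-43),(191.5,192.3)),('t',tin(-147,30,0,43),(213.5,192.3)),
('t',tin(147,-30,100,-43),(275.5,164.5)),('t',tin(147,-30,100,43),(299.5,165)),
('t',tin(147,30,100,-43),(274.5,179)),('t',tin(147,30,100,43),(300,179.5)),
('t',tin(147,30,0,-43),(275,194)),('t',tin(147,30,0,43),(297,194.5)),
('s',tin(147,30,100,43),(291.5,200.5)),('s',tin(147,-30,100,43),(307,200)),('s',tin(147,30,100,-43),(269.5,183.5)),
('s',tin(-147,30,100,-43),(212,141.5)),('s',tin(147,30,0,43),(285,221))]
def fit(C,p0):
    f=lambda p:np.concatenate([(proj(ti if c=='t' else si,w(p,P))[0]-q) for c,P,q in C])
    r=least_squares(f,p0,loss='soft_l1'); print(np.round(r.x,4),np.degrees(r.x[2])); print(np.round(f(r.x).reshape(-1,2),1).tolist()); return r.x
fit(C,[0.55,0.1,np.pi]); 
fit([c for c in C if c[0]=='t'],[0.55,0.1,np.pi])
# tray
for yaw0 in (0.1,):
  D=[('t',(.075,.135,.05),(316.5,179)),('t',(.075,-.135,.05),(390,168)),('t',(-.075,.135,.05),(323.5,219.5)),('t',(-.075,-.135,.05),(397.5,207.5)),
   ('s',(.075,.135,.05),(315,246)),('s',(.075,-.135,.05),(412.5,301)),('s',(-.075,.135,.05),(273,275)),('s',(-.075,-.135,.05),(373.5,341))]
  p=fit(D,[0.5,-0.25,yaw0]); print('bay',w(p,[0,.05,.006]))
# offcut & glue
from scipy.optimize import least_squares
for q,z in (((308,211),.022),((277,241),.022),((272,223),.022)):
    print(q,np.round(least_squares(lambda p:proj(ti,[p[0],p[1],z])[0]-q,[.4,0]).x,3))
for q,z in (((334,121),.17),):
    print(q,np.round(least_squares(lambda p:proj(ti,[p[0],p[1],z])[0]-q,[.4,0]).x,3))
E
```

```text
[0.5333 0.0878 3.0966] 177.42013642665228
[[-0.4, -0.2], [0.4, -0.2], [-1.5, -0.6], [-0.7, -0.6], [-1.1, 0.5], [1.3, 1.0], [-0.1, -0.3], [1.1, -0.3], [1.1, -0.2], [1.3, -0.2], [-1.0, 0.6], [1.3, 0.6], [-0.1, -1.9], [1.4, -0.1], [0.5, -0.5], [-1.8, -2.1], [-8.3, 13.9]]
[0.5332 0.0883 3.0974] 177.46718941800256
[[-0.6, -0.2], [0.2, -0.1], [-1.7, -0.6], [-0.8, -0.5], [-1.3, 0.6], [1.2, 1.1], [-0.3, -0.3], [0.9, -0.3], [1.0, -0.2], [1.2, -0.2], [-1.2, 0.6], [1.2, 0.6]]
[ 0.4993 -0.3136  0.1292] 7.405452470364356
[[0.2, -0.7], [0.7, -1.0], [0.5, 0.3], [1.3, 0.7], [-1.0, -2.4], [1.1, -0.3], [-1.4, -1.0], [-0.2, 0.4]]
bay [[ 0.49287407 -0.2640561   0.006     ]]
(308, 211) [ 0.442 -0.138]
(277, 241) [ 0.338 -0.023]
(272, 223) [ 0.402 -0.007]
(334, 121) [ 0.732 -0.219]
```

```bash
python3 -m handwheel '[1,-0.9,0,-0.98,85.4, 1,-0.95,0,-0.98,85.4, 1,-0.95,0,-0.98,85.4, 1,-0.95,0,-0.98,85.4, 1,-0.95,0,-0.98,85.4, 1,-0.95,0,-0.98,85.4, 1,-0.95,0,-0.98,85.4, 1,-0.95,0,-0.98,85.4, 1,-0.95,0,-0.98,85.4, 1,-0.95,0,-0.98,85.4, 1,-0.95,0,-0.98,85.4, 1,-0.95,0,-0.98,85.4]'; python3 -m handwheel '[1,-0.85,0,-0.95,85.4, 0,0,0,0,85.4]'
python3 - <<'E'
from cell import manip
import cv2,numpy as np,pickle
s=manip.observe(); i=manip.camera_info('wrist')
im=manip.grab_frame('wrist'); cv2.imwrite('pics/wrist1.png',im[:,:,::-1]); pickle.dump(i,open('w1.pkl','wb'))
x=s['ee_rot'][:,0] if hasattr(s['ee_rot'],'shape') else np.array(s['ee_rot'])[:,0]
print(s['time_s'],s['position'],np.degrees(np.arctan2(x[1],x[0])),s['force'],i['eye'])
E
```

```text
time_s: 1.35
position: [0.5364, 0.2581, 0.2312]
ee_rot: [[0.999, 0.051, -0.0], [0.051, -0.999, -0.0], [-0.0, -0.0, -1.0]]
force: [1.2, -0.7, -0.3]
gripper_width: 0.085
time_s: 1.55
position: [0.5704, 0.2269, 0.2312]
ee_rot: [[0.998, -0.056, 0.004], [-0.056, -0.998, -0.005], [0.005, 0.004, -1.0]]
force: [-0.8, 0.5, -0.1]
gripper_width: 0.0853
1.55 [0.57036225 0.22691543 0.23124947] -3.2277766864794724 [-0.82780769  0.50686378 -0.0533423 ] [0.57439125 0.30434393 0.3741561 ]
```

View pics/wrist1.png

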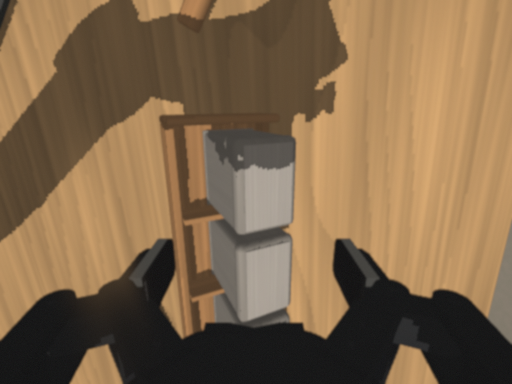

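```bash
python3 - <<'E'
import cv2,numpy as np,pickle
from h import *
i=pickle.load(open('w1.pkl','rb'))
im=cv2.imread('pics/wrist1.png'); x0,y0,k=150,100,4
c=cv2.resize(im[100:250,150:340],None,fx=k,fy=k,interpolation=cv2.INTER_CUBIC)
p=[0.5333,0.0878,3.0966]
for y in(-147,-49):
  for s in(-30,30):
    for h in (0,100):
      for d in(-43,43):
        u=proj(i,w(p,tin(y,s,h,d)))[0]
        cv2.circle(c,(int((u[0]-x0)*k),int((u[1]-y0)*k)),3,(0,0,255) if h else (255,0,0),-1)
cv2.imwrite('pics/w1z.png',c)
E
```

```text
(no output)
```

View pics/w1z.png

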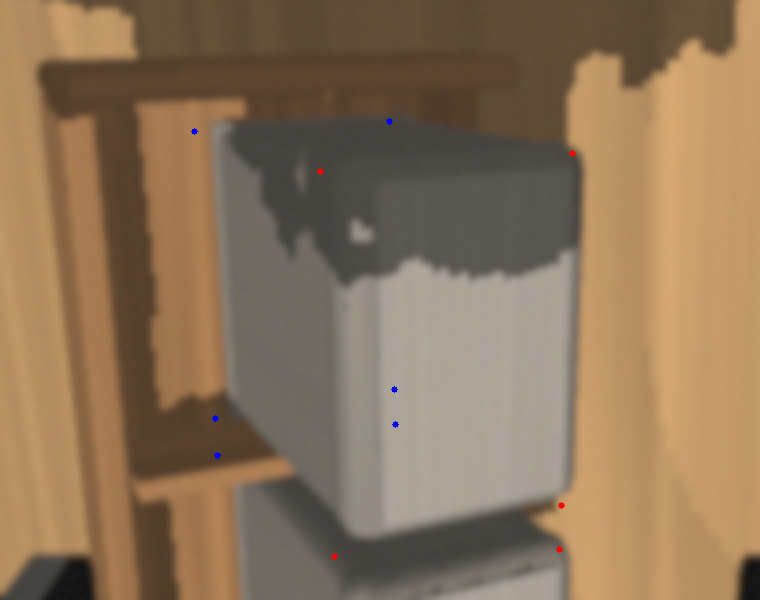

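```bash
python3 -m handwheel '[0,0.24,-0.8,0.15,85.4, 0,0,-1,0,85.4, 0,0,-0.9,0,85.4, 0,0,-0.7,0,85.4, 0,0,-0.34,0,85.4]'
python3 - <<'E'
from cell import manip
import cv2,numpy as np,pickle
from h import *
s=manip.observe(); i=manip.camera_info('wrist')
im=manip.grab_frame('wrist')[:,:,::-1].copy()
x=np.array(s['ee_rot'])[:,0]
print(s['time_s'],s['position'],np.degrees(np.arctan2(x[1],x[0])),s['force'])
p=[0.535,0.0878,np.radians(178)]
for y in(-147,-49):
  for ss in(-30,30):
    for h in (0,100):
      for d in(-43,43):
        u=proj(i,w(p,tin(y,ss,h,d)))[0]
        cv2.circle(im,(int(u[0]),int(u[1])),2,(0,0,255) if h else (255,0,0),-1)
cv2.imwrite('pics/w2.png',cv2.resize(im,(768,576)))
E
```

```text
time_s: 2.1
position: [0.5641, 0.2421, 0.1173]
ee_rot: [[1.0, -0.027, -0.002], [-0.027, -1.0, -0.0], [-0.002, 0.0, -1.0]]
force: [5.4, -2.7, 16.5]
gripper_width: 0.0852
2.1 [0.56406873 0.242129   0.11731971] -1.5295235547475168 [ 5.44829169 -2.65785289 16.49408777]
```

View pics/w2.png

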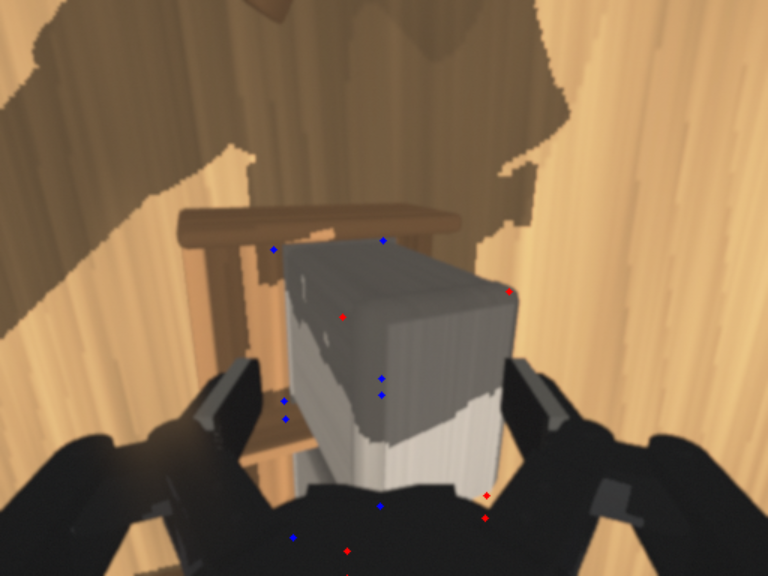

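```bash
python3 -m handwheel '[0.23,-0.2,0,-0.1,85.4,0,0,0,0,85.4,0,0,0,0,85.4]'
cat > look.py <<'E'
import sys
from cell import manip
import cv2,numpy as np
from h import *
def main(name,out,p=(0.536,0.0878,np.radians(178)),ys=(-147,-49),z=1.5,draw=True,crop=None):
    s=manip.observe(); i=manip.camera_info(name); im=manip.grab_frame(name)[:,:,::-1].copy()
    x=np.array(s['ee_rot'])[:,0]
    print(s['time_s'],np.round(s['position'],4),round(np.degrees(np.arctan2(x[1],x[0])),2),np.round(s['force'],2),round(s['gripper_width'],4))
    if draw:
      for y in ys:
        for ss in(-30,30):
          for h in (0,100):
            for d in(-43,43):
              u=proj(i,w(p,tin(y,ss,h,d)))[0]
              cv2.circle(im,(int(u[0]),int(u[1])),1,(0,0,255) if h else (255,0,0),-1)
    if crop: im=im[crop[1]:crop[3],crop[0]:crop[2]]
    cv2.imwrite(out,cv2.resize(im,None,fx=z,fy=z,interpolation=cv2.INTER_CUBIC))
E
python3 -c "
import look; look.main('wrist','pics/w3.png')"
```

```text
time_s: 2.45
position: [0.5728, 0.2349, 0.1198]
ee_rot: [[0.999, -0.04, 0.001], [-0.04, -0.999, 0.0], [0.001, -0.0, -1.0]]
force: [0.0, 0.6, -0.5]
gripper_width: 0.0853
2.45 [0.5728 0.2349 0.1198] -2.31 [ 0.02  0.62 -0.5 ] 0.0853
```

View pics/w3.png

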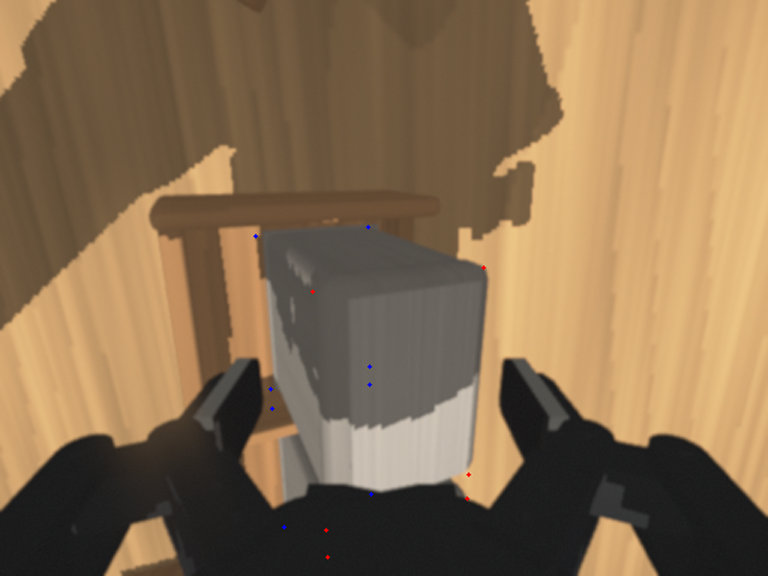

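```bash
python3 -m handwheel '[0,0,-0.4,0,85.4,0,0,-0.28,0,85.4,0,0,0,0,85.4]' && python3 -m handwheel '[-0.125,0,0,0,82,-0.125,0,0.25,0,79,-0.125,0,0.23,0,76,-0.125,0,0.2,0,73]'
python3 -c "
import look; look.main('wrist','pics/w4.png',draw=False)
look.main('side','pics/s4.png',draw=False,z=4,crop=(150,100,330,250))"
```

```text
time_s: 2.8
position: [0.571, 0.2347, 0.0968]
ee_rot: [[0.999, -0.039, -0.003], [-0.039, -0.999, -0.001], [-0.003, 0.001, -1.0]]
force: [-0.3, 0.1, 0.0]
gripper_width: 0.0853
time_s: 3.2
position: [0.5577, 0.2353, 0.1203]
ee_rot: [[0.999, -0.04, 0.001], [-0.04, -0.999, 0.001], [0.001, -0.001, -1.0]]
force: [1.4, -0.5, -0.4]
gripper_width: 0.073
3.2 [0.5577 0.2353 0.1203] -2.28 [ 1.45 -0.49 -0.41] 0.073
3.25 [0.5568 0.2355 0.1209] -2.25 [ 1.23 -0.38  3.25] 0.0733
```

View pics/w4.png

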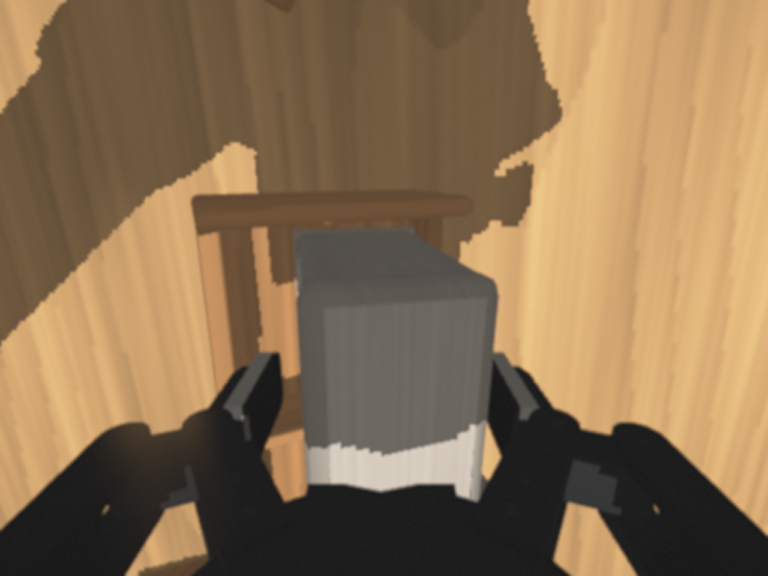

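View pics/s4.png

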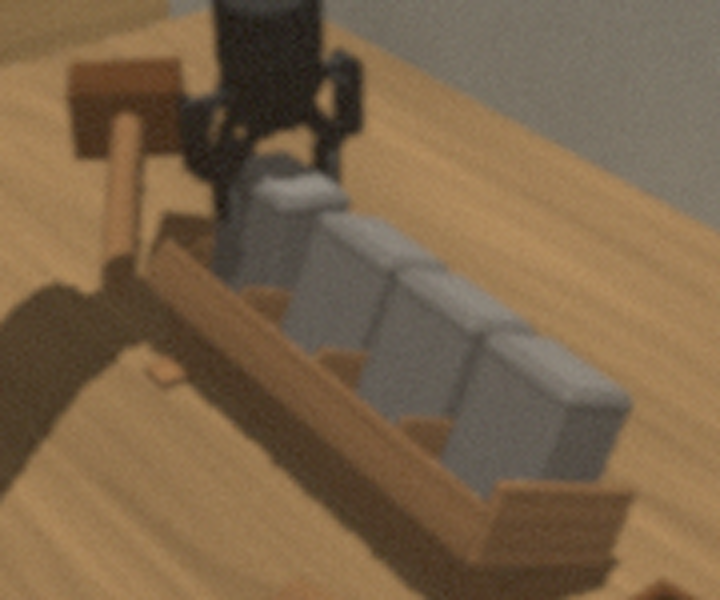

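```bash
python3 -m handwheel '[-0.125,0,0.17,0,70,-0.125,0,0.13,0,67,-0.125,0,0.05,0,64,-0.125,0,-0.1,0,60,0,0,-0.1,0,50,0,0,0,0,40,0,0,0,0,40]'
python3 -c "
import look; look.main('wrist','pics/w5.png',draw=False)"
```

```text
time_s: 4.0
position: [0.5448, 0.2354, 0.1269]
ee_rot: [[0.999, -0.041, 0.005], [-0.041, -0.999, 0.002], [0.005, -0.002, -1.0]]
force: [-0.1, -1.9, 24.4]
gripper_width: 0.0594
4.0 [0.5448 0.2354 0.1269] -2.33 [-0.11 -1.94 24.37] 0.0594
```

View pics/w5.png

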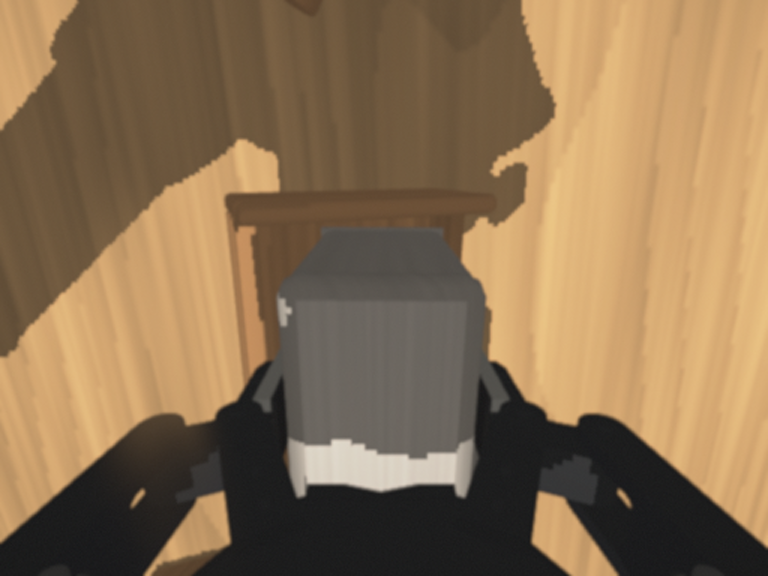

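```bash
python3 -m handwheel '[0,0,0.5,0,40,0,0,0.7,0,40,0,0,0.3,0,40,0,0,0,0,40,0,0,0,0,40,0,0,0,0,40]'
python3 - <<'E'
import look
look.main('side','pics/s6.png',draw=False,z=4,crop=(150,90,330,240))
look.main('wrist','pics/w6.png',draw=False)
E
```

```text
time_s: 4.65
position: [0.5414, 0.2347, 0.1673]
ee_rot: [[0.999, -0.04, -0.002], [-0.04, -0.999, -0.001], [-0.002, 0.001, -1.0]]
force: [0.3, -0.5, -1.9]
gripper_width: 0.0589
4.65 [0.5414 0.2347 0.1673] -2.27 [ 0.3  -0.53 -1.87] 0.0589
4.7 [0.5416 0.2347 0.1674] -2.27 [-0.33 -0.02 -2.51] 0.0593
```

View pics/s6.png

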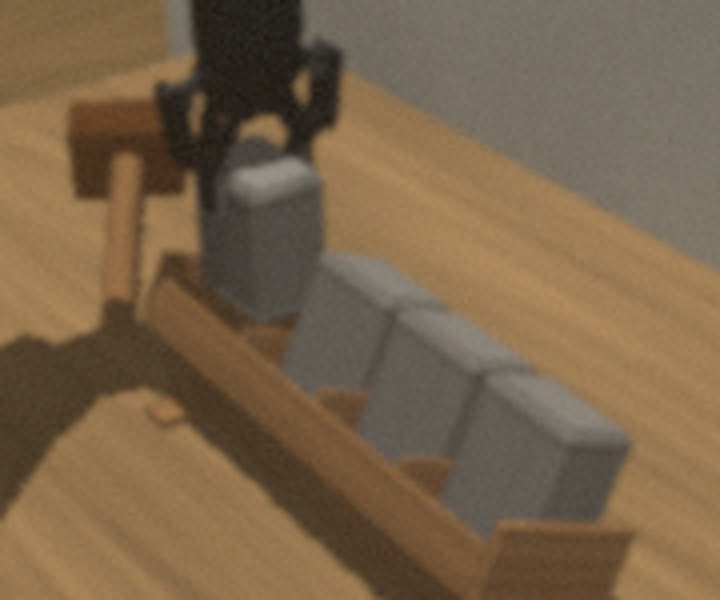

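```bash
python3 -m handwheel '[0.03,0,-0.5,0,40,0,0,-0.5,0,40,0,0,-0.23,0,40,0,0,-0.05,0,40,0,0,-0.05,0,40,0,0,0,0,40]'; python3 -m handwheel '[0,0,-0.05,0,40,0,0,0,0,40]'
```

```text
time_s: 5.35
position: [0.5437, 0.2352, 0.129]
ee_rot: [[0.999, -0.04, 0.001], [-0.04, -0.999, 0.0], [0.001, -0.0, -1.0]]
force: [0.5, 0.6, -2.0]
gripper_width: 0.0594
time_s: 5.55
position: [0.5439, 0.2352, 0.1279]
ee_rot: [[0.999, -0.04, 0.001], [-0.04, -0.999, 0.001], [0.001, -0.001, -1.0]]
force: [1.0, -0.1, -0.0]
gripper_width: 0.0592
```

```bash
python3 -m handwheel '[0,0,0,0,62,0.1,0,0,0,64,0.125,0,-0.05,0,67,0.125,0,-0.1,0,70,0.125,0,-0.15,0,73,0.125,0,-0.18,0,76,0.125,0,-0.22,0,79,0.125,0,-0.25,0,82,0.125,0,0,0,85.4,0,0,0,0,85.4]'
python3 - <<'E'
import look
look.main('side','pics/s7.png',draw=False,z=4,crop=(150,90,330,240))
look.main('wrist','pics/w7.png',draw=True)
E
```

```text
time_s: 6.55
position: [0.5718, 0.2348, 0.0979]
ee_rot: [[0.999, -0.04, -0.002], [-0.04, -0.999, -0.001], [-0.002, 0.001, -1.0]]
force: [0.5, -0.8, 0.4]
gripper_width: 0.0853
6.55 [0.5718 0.2348 0.0979] -2.28 [ 0.49 -0.78  0.38] 0.0853
6.6 [0.5717 0.235  0.0982] -2.26 [ 0.55 -0.08  0.17] 0.0853
```

View pics/s7.png

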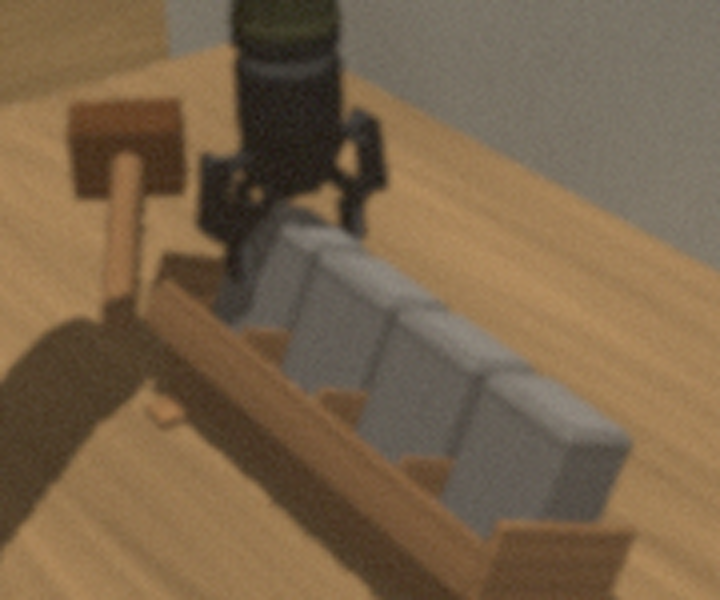

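View pics/w7.png

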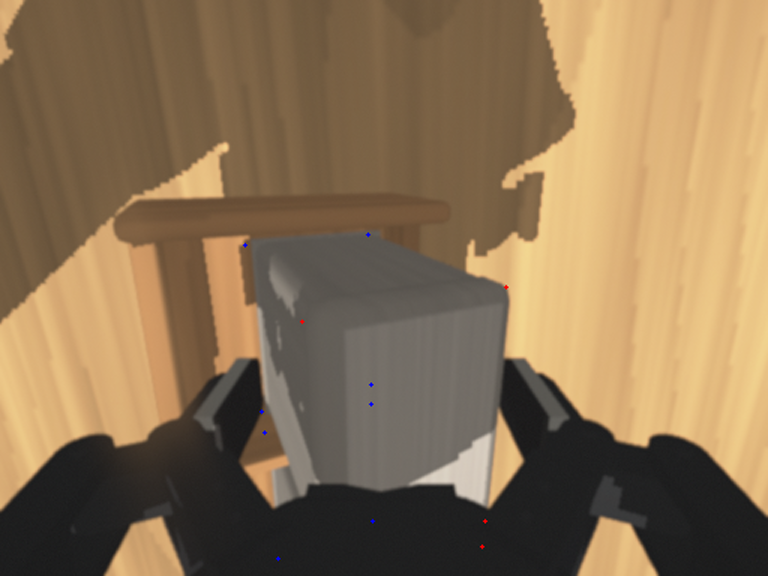

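```bash
python3 -m handwheel '[0.03,0,0.3,0,85.4,-0.03,-0.8,0.37,0,85.4,-0.035,-0.9,0,0,85.4,-0.035,-0.9,0,0,85.4,-0.04,-0.66,0,0,85.4,0,0,0,0,85.4,0,0,0,0,85.4]'
python3 - <<'E'
import look
look.main('side','pics/s8.png',draw=False,z=4,crop=(150,90,330,240))
look.main('wrist','pics/w8.png',draw=True)
E
```

```text
time_s: 7.35
position: [0.5695, 0.1379, 0.1195]
ee_rot: [[0.999, -0.04, 0.001], [-0.04, -0.999, 0.001], [0.001, -0.001, -1.0]]
force: [-0.0, -0.2, -0.4]
gripper_width: 0.0857
7.35 [0.5695 0.1379 0.1195] -2.3 [-0.01 -0.22 -0.41] 0.0857
7.4 [0.5695 0.139  0.1194] -2.2 [0.48 1.05 0.28] 0.0854
```

View pics/s8.png

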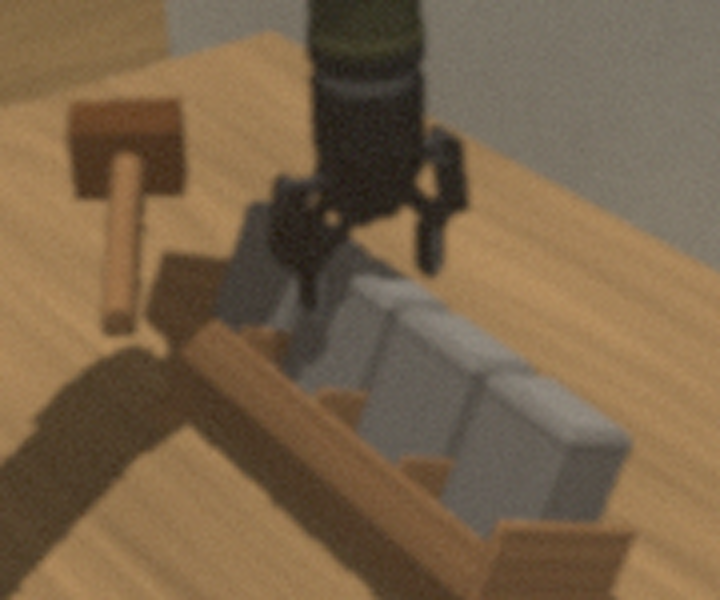

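View pics/w8.png

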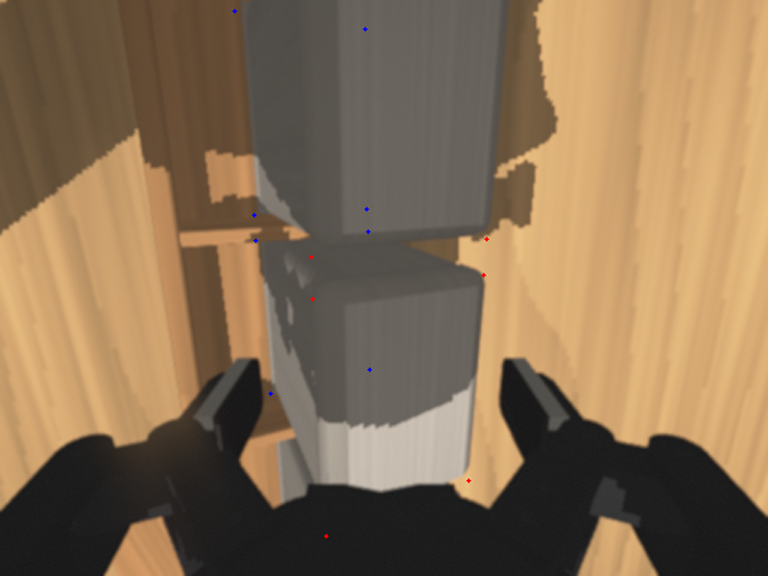

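```bash
python3 -m handwheel '[0,-0.05,-0.4,0,85.4,0,0,-0.28,0,85.4,0,0,0,0,85.4]' && python3 -m handwheel '[-0.125,0,0,0,82,-0.125,0,0.25,0,79,-0.125,0,0.23,0,76,-0.125,0,0.2,0,73,-0.125,0,0.17,0,70,-0.125,0,0.13,0,67,-0.1,0,0.05,0,64,-0.1,0,0,0,60,0,0,-0.03,0,50,0,0,0,0,40,0,0,0,0,40]' && python3 -m handwheel '[0,0,0.4,0,40,0,0,0.7,0,40,0,0,0.3,0,40,0,0,0,0,40,0,0,0,0,40,0,0,0,0,40]'
python3 - <<'E'
import look
look.main('side','pics/s9.png',draw=False,z=4,crop=(150,90,330,240))
look.main('wrist','pics/w9.png',draw=False)
E
```

```text
time_s: 7.75
position: [0.5679, 0.136, 0.0965]
ee_rot: [[0.999, -0.039, -0.003], [-0.039, -0.999, -0.001], [-0.003, 0.001, -1.0]]
force: [-0.4, 0.3, -1.3]
gripper_width: 0.0856
time_s: 8.85
position: [0.5414, 0.1358, 0.1298]
ee_rot: [[0.999, -0.04, 0.002], [-0.04, -0.999, 0.001], [0.002, -0.001, -1.0]]
force: [0.3, -0.9, 13.8]
gripper_width: 0.0588
time_s: 9.45
position: [0.5399, 0.1356, 0.1694]
ee_rot: [[0.999, -0.04, -0.002], [-0.04, -0.999, -0.001], [-0.002, 0.001, -1.0]]
force: [0.5, -0.1, -1.8]
gripper_width: 0.0592
9.45 [0.5399 0.1356 0.1694] -2.27 [ 0.55 -0.08 -1.84] 0.0592
9.5 [0.54   0.1356 0.1695] -2.27 [ 0.88 -0.59 -2.43] 0.0591
```

View pics/s9.png

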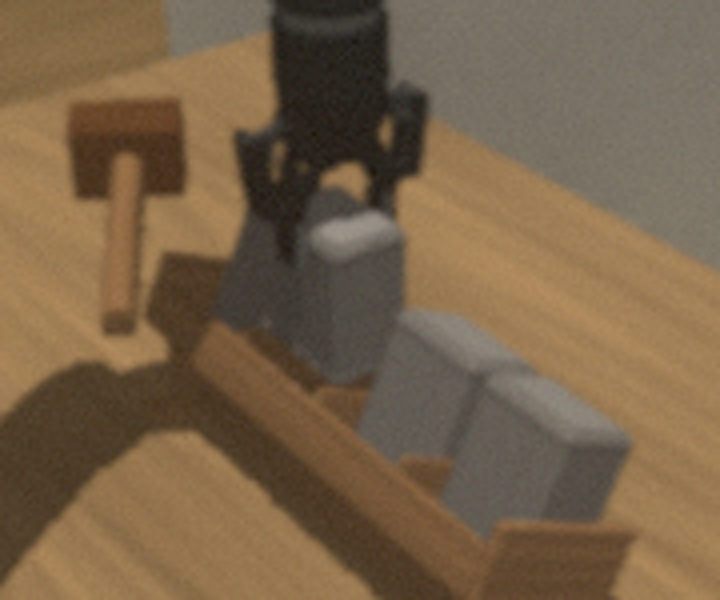

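View pics/w9.png

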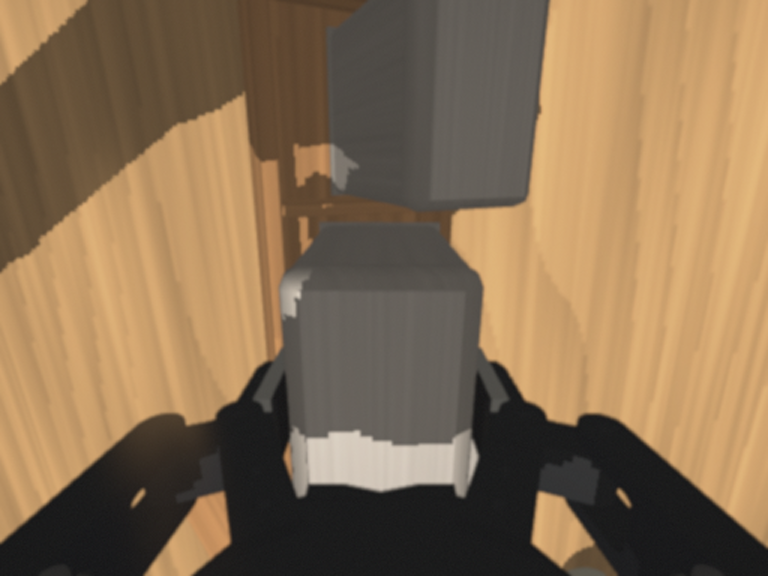

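```bash
python3 -m handwheel '[0.02,0,-0.5,0,40,0,0,-0.5,0,40,0,0,-0.22,0,40,0,0,-0.05,0,40,0,0,-0.05,0,40,0,0,0,0,40]'
```

```text
time_s: 10.15
position: [0.5417, 0.1358, 0.1311]
ee_rot: [[0.999, -0.04, 0.001], [-0.04, -0.999, 0.0], [0.001, -0.0, -1.0]]
force: [-0.1, -0.3, -1.5]
gripper_width: 0.0594
```

```bash
python3 -m handwheel '[0,0,-0.05,0,40,0,0,0,0,62,0.08,0,0,0,64,0.1,0,-0.05,0,67,0.125,0,-0.13,0,70,0.125,0,-0.17,0,73,0.125,0,-0.2,0,76,0.125,0,-0.22,0,79,0.125,0,-0.25,0,82,0.125,0,0,0,85.4,0,0,0,0,85.4]'
python3 - <<'E'
import look
look.main('wrist','pics/w10.png',draw=True)
E
```

```text
time_s: 11.25
position: [0.568, 0.1357, 0.0978]
ee_rot: [[0.999, -0.04, -0.003], [-0.04, -0.999, -0.0], [-0.003, 0.001, -1.0]]
force: [0.3, -0.4, 0.3]
gripper_width: 0.0854
11.25 [0.568  0.1357 0.0978] -2.26 [ 0.33 -0.43  0.34] 0.0854
```

View pics/w10.png

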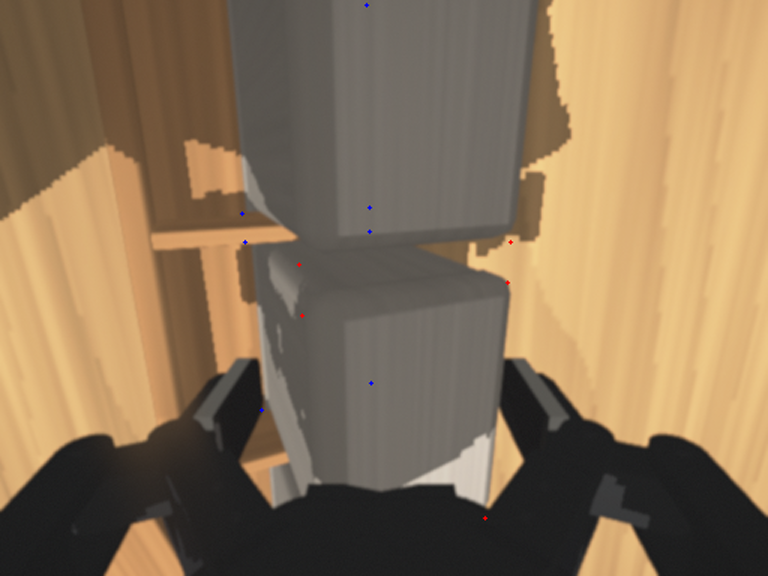

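```bash
python3 -m handwheel '[0.03,0,0.3,0,85.4,-0.03,-0.8,0.37,0,85.4,-0.035,-0.9,0,0,85.4,-0.035,-0.9,0,0,85.4,-0.04,-0.62,0,0,85.4,0,0,-0.2,0,85.4,0,0,-0.1,0,85.4,0,0,0,0,85.4]'
python3 - <<'E'
import look
look.main('wrist','pics/w11.png',draw=True,ys=(-49,49))
E
```

```text
time_s: 12.1
position: [0.5656, 0.0411, 0.1095]
ee_rot: [[0.999, -0.037, -0.001], [-0.037, -0.999, 0.001], [-0.001, -0.001, -1.0]]
force: [-0.1, 0.5, -0.2]
gripper_width: 0.0853
12.1 [0.5656 0.0411 0.1095] -2.15 [-0.05  0.52 -0.23] 0.0853
```

View pics/w11.png

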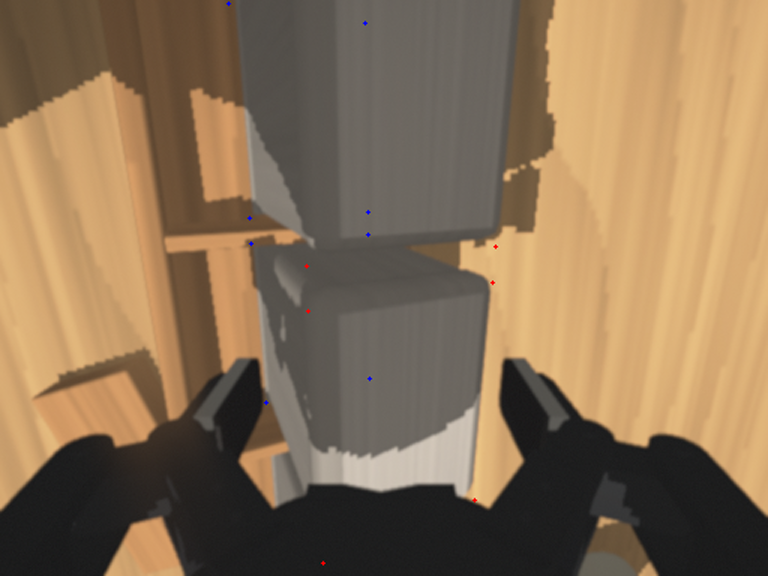

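```bash
python3 -m handwheel '[-0.05,-0.06,-0.2,0,85.4,0,0,-0.18,0,85.4,0,0,0,0,85.4]' && python3 -m handwheel '[-0.125,0,0,0,82,-0.125,0,0.25,0,79,-0.125,0,0.23,0,76,-0.125,0,0.2,0,73,-0.125,0,0.17,0,70,-0.125,0,0.13,0,67,-0.1,0,0.05,0,64,-0.1,0,0,0,60,0,0,-0.03,0,50,0,0,0,0,40,0,0,0,0,40]' && python3 -m handwheel '[0,0,0.4,0,40,0,0,0.7,0,40,0,0,0.3,0,40,0,0,0,0,40,0,0,0,0,40,0,0,0,0,40]'
python3 - <<'E'
import look
look.main('side','pics/s12.png',draw=False,z=4,crop=(150,90,330,240))
look.main('wrist','pics/w12.png',draw=False)
E
```

```text
time_s: 12.45
position: [0.5637, 0.0376, 0.0975]
ee_rot: [[0.999, -0.039, -0.002], [-0.039, -0.999, -0.0], [-0.002, 0.0, -1.0]]
force: [0.1, 0.1, 0.2]
gripper_width: 0.0853
time_s: 13.55
position: [0.5404, 0.0376, 0.132]
ee_rot: [[0.999, -0.04, 0.011], [-0.04, -0.999, 0.001], [0.011, -0.002, -1.0]]
force: [5.5, 0.6, 19.4]
gripper_width: 0.0597
time_s: 14.15
position: [0.5347, 0.0373, 0.1693]
ee_rot: [[0.999, -0.04, -0.003], [-0.04, -0.999, -0.0], [-0.003, 0.0, -1.0]]
force: [-0.3, 0.3, -7.9]
gripper_width: 0.0592
14.15 [0.5347 0.0373 0.1693] -2.27 [-0.35  0.31 -7.87] 0.0592
14.2 [0.5349 0.0373 0.1694] -2.27 [-0.37 -0.95 -7.15] 0.0595
```

View pics/s12.png

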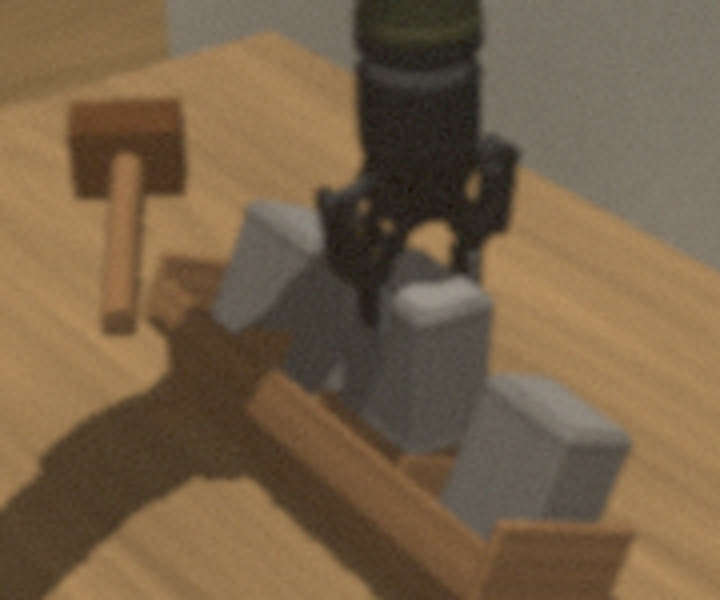

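View pics/w12.png

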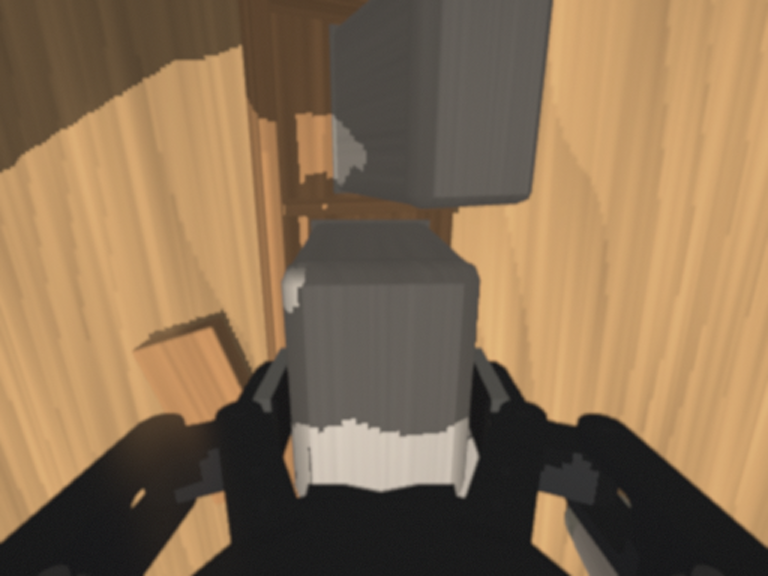

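```bash
python3 -m handwheel '[0,0,0.5,0,40,0,0,0.9,0,40,0,0,0.8,0,40,0,-0.3,0.3,0,40,-0.1,-0.7,0,0.15,40,-0.15,-0.9,0,0.2,40,-0.15,-0.9,0,0.2,40,-0.2,-0.9,0,0.2,40,-0.2,-0.9,0,0.2,40,-0.15,-0.9,0,0.2,40,-0.15,-0.9,0,0.2,40,-0.1,-0.9,0,0.2,40]' && python3 -m handwheel '[-0.1,-0.9,0,0.1,40,-0.1,-0.8,0,0.1,40,0,-0.7,0,0.05,40,0,-0.24,0,0,40,0,0,-0.5,0,40,0,0,-0.8,0,40,0,0,-0.8,0,40,0,0,-0.5,0,40,0,0,0,0,40,0,0,0,0,40]'
python3 - <<'E'
import look
look.main('side','pics/s13.png',draw=False,z=3,crop=(230,140,430,340))
look.main('wrist','pics/w13.png',draw=False)
look.main('top','pics/t13.png',draw=False,z=4,crop=(240,100,420,240))
E
```

```text
time_s: 15.45
position: [0.4982, -0.1834, 0.2442]
ee_rot: [[0.992, 0.122, -0.003], [0.122, -0.993, 0.0], [-0.003, -0.001, -1.0]]
force: [1.1, -0.4, -7.4]
gripper_width: 0.0591
time_s: 16.45
position: [0.494, -0.2603, 0.1672]
ee_rot: [[0.989, 0.149, -0.001], [0.149, -0.989, 0.001], [-0.0, -0.001, -1.0]]
force: [-0.4, -0.1, -6.3]
gripper_width: 0.0593
16.45 [ 0.494  -0.2603  0.1672] 8.55 [-0.41 -0.13 -6.31] 0.0593
16.5 [ 0.4946 -0.2607  0.1679] 8.54 [ 0.58 -0.23 -7.25] 0.0596
16.55 [ 0.4948 -0.261   0.1683] 8.54 [ 0.32 -0.51 -5.95] 0.0595
```

View pics/s13.png

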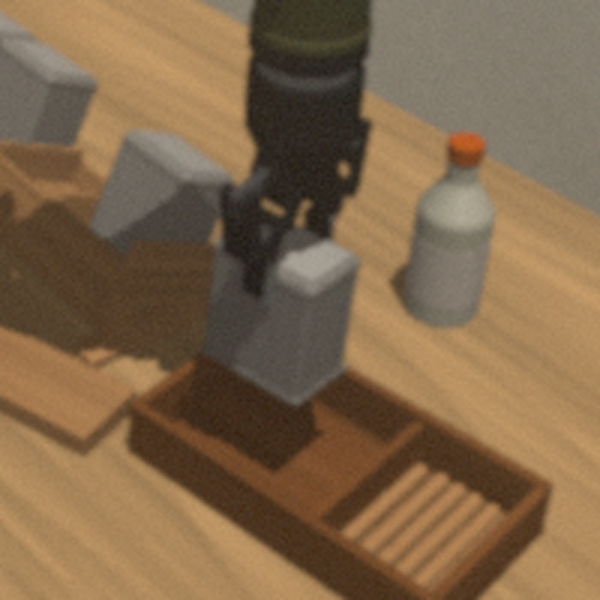

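View pics/w13.png

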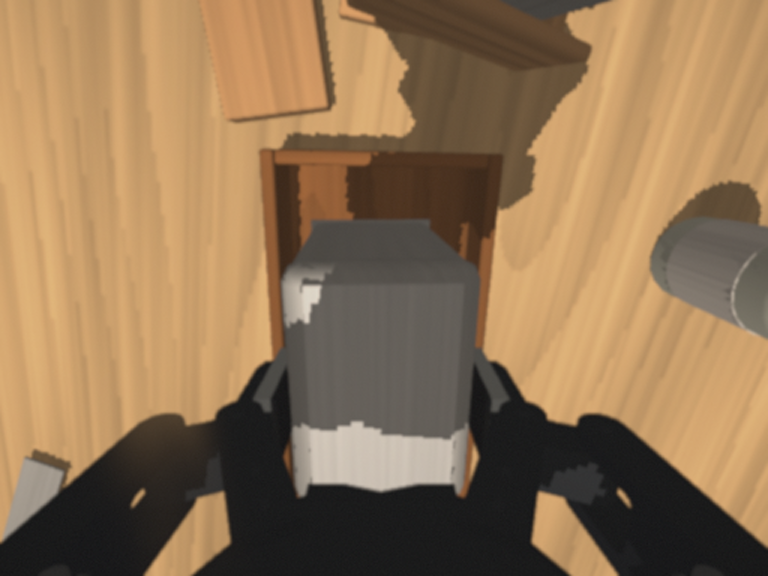

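View pics/t13.png

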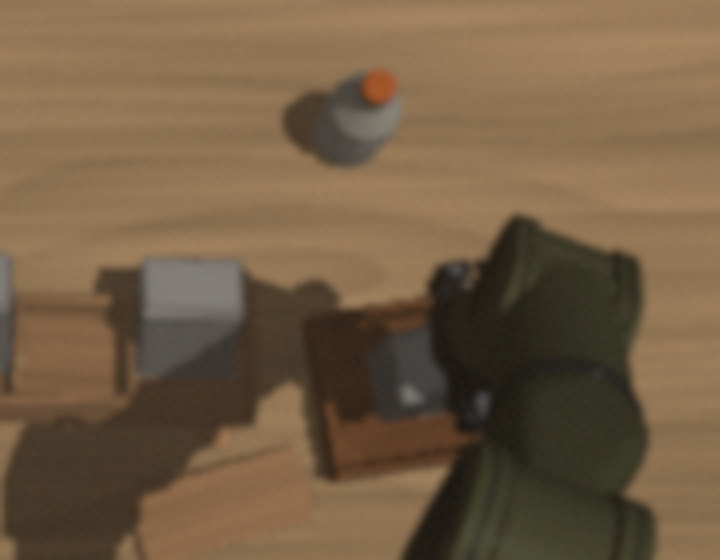

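```bash
python3 -m handwheel '[-0.05,-0.08,-0.4,0,40,0,0,-0.8,0,40,0,0,-0.8,0,40,0,0,-0.5,0,40,0,0,-0.25,0,40,0,0,0,0,40,0,0,0,0,40]'
python3 - <<'E'
import look
look.main('side','pics/s14.png',draw=False,z=3,crop=(230,140,430,340))
E
```

```text
time_s: 17.3
position: [0.493, -0.2636, 0.0854]
ee_rot: [[0.989, 0.148, 0.001], [0.148, -0.989, -0.001], [0.001, 0.001, -1.0]]
force: [-0.6, 0.2, -6.7]
gripper_width: 0.0597
17.3 [ 0.493  -0.2636  0.0854] 8.52 [-0.56  0.21 -6.66] 0.0597
```

View pics/s14.png

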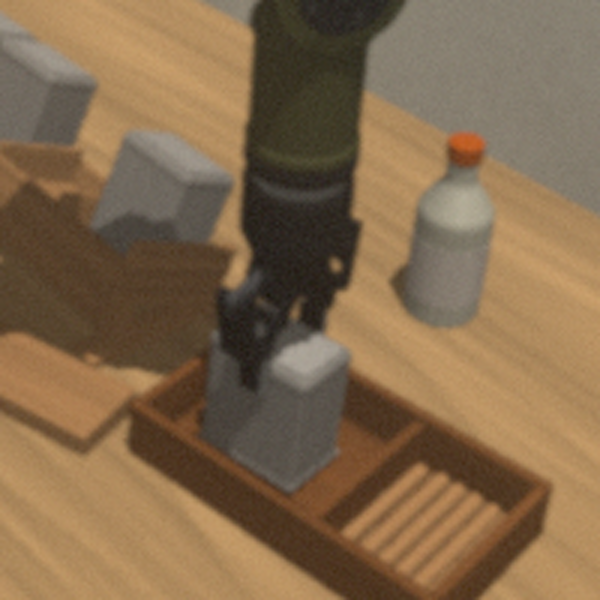

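```bash
python3 -m handwheel '[0,0,-0.06,0,40,0,0,-0.06,0,40,0,0,-0.06,0,40,0,0,-0.04,0,40,0,0,-0.03,0,40,0,0,0,0,40]'; python3 -m handwheel '[0,0,-0.03,0,40,0,0,-0.03,0,40,0,0,0,0,40]'
```

```text
time_s: 17.95
position: [0.4925, -0.2634, 0.0785]
ee_rot: [[0.989, 0.148, 0.0], [0.148, -0.989, -0.0], [0.0, 0.0, -1.0]]
force: [-2.2, 1.5, 3.5]
gripper_width: 0.0591
time_s: 18.25
position: [0.4925, -0.2635, 0.0784]
ee_rot: [[0.989, 0.148, 0.001], [0.148, -0.989, -0.001], [0.001, 0.001, -1.0]]
force: [-5.9, 3.0, 20.7]
gripper_width: 0.0593
```

```bash
python3 -m handwheel '[0,0,0.07,0,40,0,0,0,0,40]'; python3 -m handwheel '[0,0,0,0,66,0,0,0,0,72,0,0,0,0,85.4,0,0,0,0,85.4,0,0,0,0,85.4]'
python3 - <<'E'
import look
look.main('wrist','pics/w15.png',draw=False)
look.main('side','pics/s15.png',draw=False,z=3,crop=(230,140,430,340))
E
```

```text
time_s: 18.45
position: [0.4928, -0.2636, 0.0785]
ee_rot: [[0.989, 0.148, 0.001], [0.148, -0.989, -0.001], [0.001, 0.001, -1.0]]
force: [-2.6, 0.8, 6.3]
gripper_width: 0.0593
time_s: 18.95
position: [0.4929, -0.2633, 0.0777]
ee_rot: [[0.989, 0.148, 0.001], [0.148, -0.989, -0.0], [0.001, 0.0, -1.0]]
force: [0.1, -0.3, 0.0]
gripper_width: 0.0855
18.95 [ 0.4929 -0.2633  0.0777] 8.53 [ 0.1  -0.35  0.04] 0.0855
19.0 [ 0.4928 -0.2633  0.0777] 8.53 [ 0.69  0.44 -0.57] 0.0852
```

View pics/s15.png

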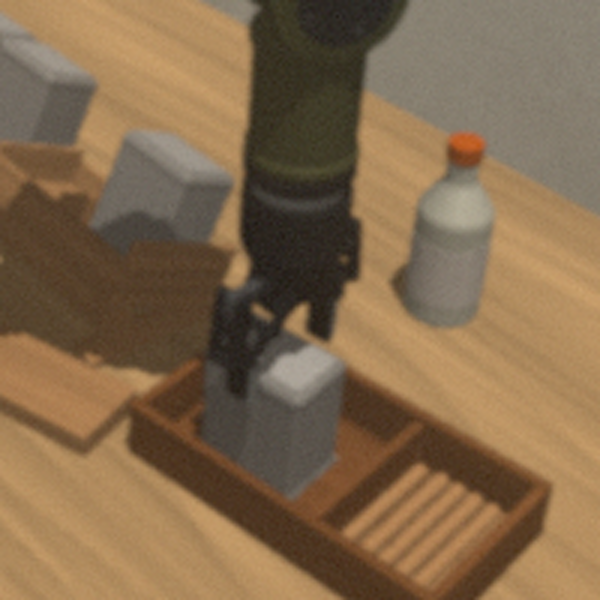

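View pics/w15.png

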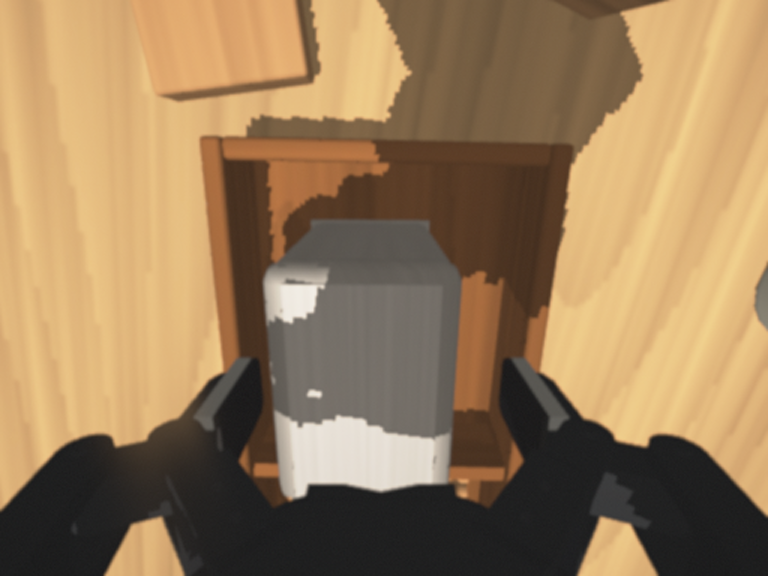

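```bash
python3 -m handwheel '[-0.2,-0.03,0,0,85.4,0,0,0.4,0,85.4,0,0,0.8,0,85.4,0,0,1,0,85.4,0,0,1,0,85.4,-0.5,-0.5,1,0,85.4,-1,-0.9,0.5,0,85.4,-1,-0.9,0,0,85.4,-0.5,-0.9,0,0,85.4,0,-0.9,0,0,85.4,0,0,0,0,85.4,0,0,0,0,85.4]'
python3 - <<'E'
import look
look.main('side','pics/s16.png',draw=False,z=3,crop=(150,120,410,340))
look.main('top','pics/t16.png',draw=False,z=3,crop=(170,100,420,245))
look.main('wrist','pics/w16.png',draw=False)
E
```

```text
time_s: 20.25
position: [0.3962, -0.3873, 0.2193]
ee_rot: [[0.989, 0.147, 0.0], [0.147, -0.989, -0.0], [0.0, 0.0, -1.0]]
force: [0.7, 0.8, 0.6]
gripper_width: 0.0853
20.25 [ 0.3962 -0.3873  0.2193] 8.45 [0.74 0.84 0.6 ] 0.0853
20.3 [ 0.3966 -0.3862  0.2191] 8.55 [ 0.    1.34 -0.68] 0.0854
20.35 [ 0.3969 -0.3858  0.219 ] 8.61 [ 1.23 -0.8  -1.08] 0.0856
```

View pics/s16.png

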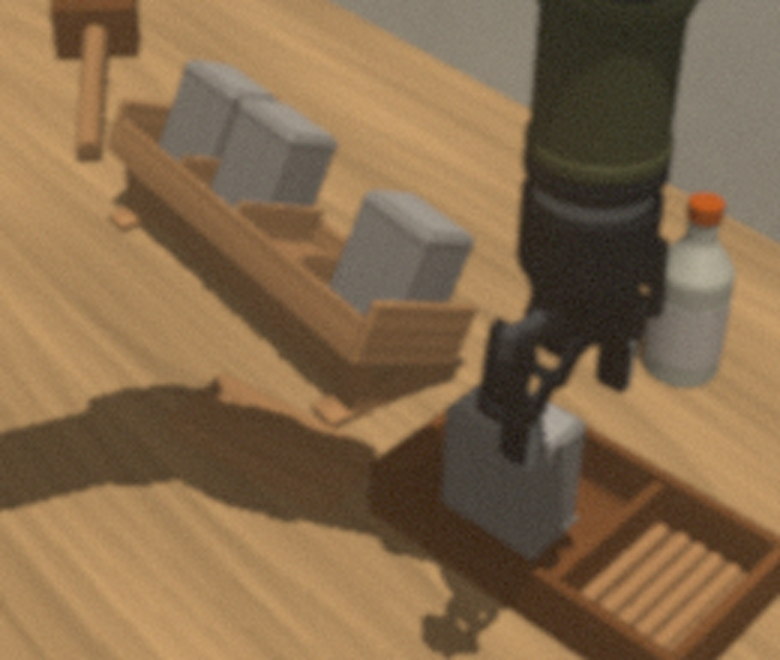

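View pics/t16.png

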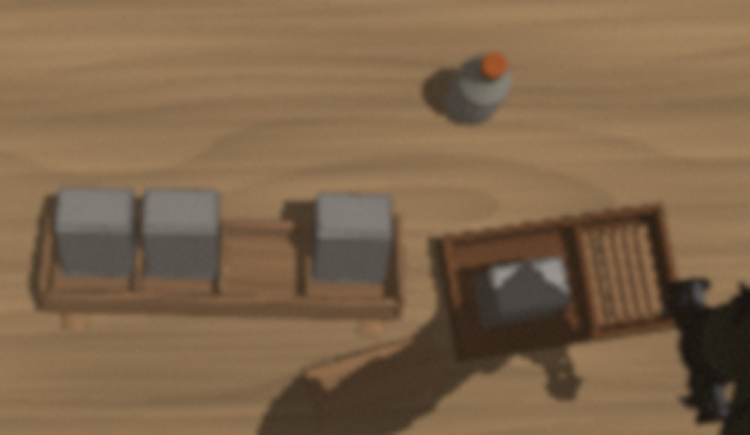

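```bash
python3 - <<'E'
import cv2,numpy as np
from cell import manip
from h import *
t=manip.grab_frame('top'); s=manip.grab_frame('side'); st=manip.observe(); print(st['time_s'],st['position'],st['gripper_width'])
a=cv2.cvtColor(cv2.imread('pics/top0.png'),6).astype(np.float32); b=cv2.cvtColor(t,7).astype(np.float32)
sa=cv2.cvtColor(cv2.imread('pics/side0.png'),6).astype(np.float32); sb=cv2.cvtColor(s,7).astype(np.float32)
def pc(a,b,x0,y0,x1,y1):
    A,B=a[y0:y1,x0:x1],b[y0:y1,x0:x1]; return np.round(cv2.phaseCorrelate(A,B,cv2.createHanningWindow((x1-x0,y1-y0),cv2.CV_32F)),2) if 0 else [np.round(cv2.phaseCorrelate(A,B)[0],2),round(cv2.phaseCorrelate(A,B)[1],2)]
print('tinA',pc(a,b,186,157,217,196),pc(sa,sb,203,138,237,180)); print('tinB',pc(a,b,215,157,246,196),pc(sa,sb,220,148,262,192)); print('tinD',pc(a,b,272,157,303,198))
print('glue',pc(a,b,312,112,345,145),'mallet',pc(a,b,75,140,165,205),'clamp',pc(a,b,100,230,185,300))
for n,f in(('top',t),('side',s)):
    i=manip.camera_info(n); im=cv2.resize(f[:,:,::-1],None,fx=3,fy=3,interpolation=cv2.INTER_CUBIC)
    for X in(-.03,.03):
        for Y in(-.043,.043):
            for z in(.006,.106):
                c,sn=np.cos(np.radians(8.5)),np.sin(np.radians(8.5))
                u=proj(i,[.485+c*X-sn*Y,-.262+sn*X+c*Y,z])[0]*3
                cv2.circle(im,tuple(int(v) for v in u),3,(0,0,255) if z>.05 else (255,0,0),-1)
    x0,y0=(900,420) if n=='top' else (750,640)
    cv2.imwrite(f'pics/f_{n}.png',im[y0:y0+480,x0:x0+500])
E
```

```text
20.5 [ 0.39700891 -0.38593059  0.21883476] 0.08542423401960353
tinA [array([-0.04,  0.12]), 0.97] [array([0.09, 0.44]), 0.99]
tinB [array([-0.14,  0.07]), 0.82] [array([0.86, 0.83]), 0.4]
tinD [array([-0.09,  0.55]), 1.0]
glue [array([-0.05,  0.02]), 1.01] mallet [array([-0.11,  0.05]), 1.13] clamp [array([-0.02,  0.46]), 0.49]
```

View pics/f_top.png

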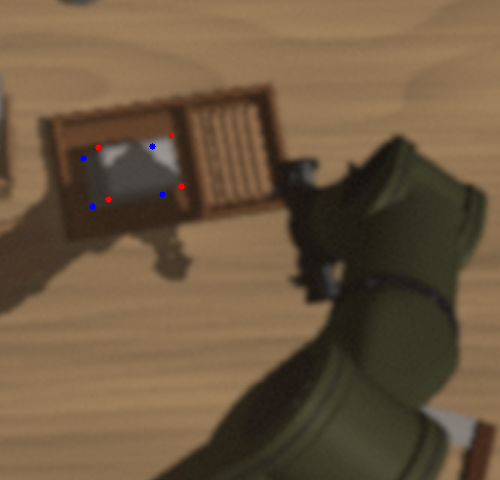

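View pics/f_side.png

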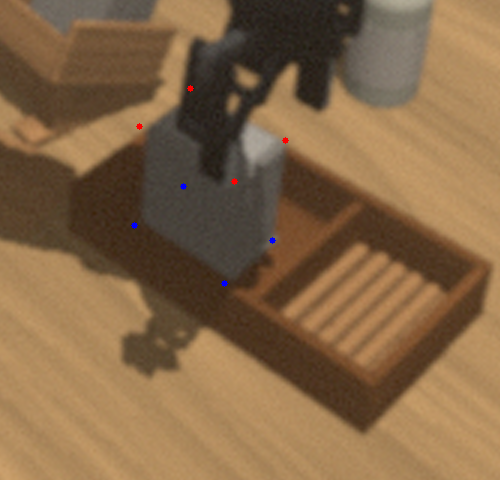

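```bash
python3 -c "
from cell import manip
print(manip.hand_in())"
```

```text
the job is handed in; nothing more can be done
None
```

The full tin now stands upright in the empty compartment of the tray, let go, and the job was handed in at about 20.5 s.

- **Hefting:** Working along the rack from the mallet end, I tilted, lifted and weighed the tins in turn. The first two read about 2 N each, so they are light. The third read about 7.5 N (about 0.75 kg), so it is the full one. I did not need to touch the fourth.
- **Light tins:** Both went back into their own bays, leaning as before. In the top view they match the first picture to about 0.15 px, or roughly 0.5 mm. The side view agreed for the first tin. For the second it showed about 1 px of shift at low correlation (0.4), with its neighbour now gone from the background, so I trust the top view there.
- **Full tin:** I lowered it in small steps until it touched the floor, and my last step pressed it down with about 20 N. I backed that off to about 6 N before opening the jaws. The tin shifted several mm toward the robot as the jaws opened. The last pictures show it upright and inside the compartment walls.
- **Bystanders:** The top view shows the glue bottle and mallet unmoved. The clamp check was weak because the arm's shadow had moved, and the offcut was only checked by eye. The arm did not go near either.

At hand-in the gripper was open and clear of everything.

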